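Seat the sample cell in the translucency gauge

ROBOT

A 6-joint arm with a two-finger parallel gripper is mounted at the origin on the work surface. World frame = base frame: x ahead of the robot, y to its left, z up, the work surface at z = 0. Lengths are in m, angles in rad, forces in N, time in s.
With the tool pointing down it reaches from about 0.3 to 0.875 m from the base axis. Payload 4.2 kg.
Tool frame: the origin (TCP) lies at the very end of the fingers, on their centre line; the grasp point (between the pads) lies 19 mm behind it (grip_depth is the distance from the TCP to the grasp point, in m); x points along the fingers, y is the direction in which the jaws open and shut, and the axes are right-handed (so a half turn about x gives the same grasp; the last joint's range is limited). The gripper opens to 85 mm and grips with 20 to 120 N. Pads are 22 mm wide; open, the fingers measure 114 mm over their backs; the gripper's body (76 mm by 85 mm) begins 54 mm behind the grasp point. The pads swing forward as they close: fully open they stand 13 mm farther back than shut.
Start: joints at [-1.272, 0.32, 1.565, -0, 1.257, -0.02], TCP at [0.18, -0.546, 0.231] pointing down, gripper open.
Joint ranges: [-3.11, 3.11], [-0.84, 2.01], [0.21, 2.61], [-1.34, 4.49], [0.05, 2.63], [-2.56, 2.56]. Speed limits (rad/s): [2.57, 2.57, 3.14, 3.14, 3.14, 3.14].

INTERFACE

Orientations are given as a unit quaternion [w, x, y, z].
In Python, from plant import * gives the robot as it stands.
- The arm moves only by the shell command python3 -m pendant 'ROWS' [FORCE]. ROWS is JSON, a list of rows, each a list of 7 numbers: the gripper command: -1 is fully open, 1 is shut, values between are in proportion, then the shift along the tool's x, y, z in mm, then the turn, a rotation vector about the tool's x, y, z in rad. In form: [[hand, dx, dy, dz, ax, ay, az], ...]. A call has 1 to 10 rows; each row is the pose to reach, as a shift and turn from the pose commanded when the call began, along the tool's axes at that moment; what a row does not reach only later rows make up. A row lasts 1/12 s, in which the tool goes at most 41.7 mm and 7.16 degrees, less where a joint would pass 70% of its speed; a pose out of reach is approached as far as the arm can. A call with a gripper value outside its range is refused whole. The fingers move at their own pace and stop on an object; FORCE is the grip in N (left out, the last holds). Time passes only in rows, so rows that repeat a pose let the fingers close. It gives the time, the measured TCP pose, the force and the opening at its end, in the units of the state.
- get_state(): the state, without advancing time (a new reading comes with each control period).
- grab_frame(name): name is "scene" or "top" or "wrist"; returns a dict with "pixels" (420x560x3 uint8, red, green, blue), "vertical_fov" (degrees; the focal length in pixels is half the picture's height over the tangent of half this angle, whatever the lens; pixels are square), "cx", "cy" (the principal point, pixels), "R" (3x3) and "t" (3): a world point X has camera coordinates R X + t; the wrist camera has in their place "T_tool_cam" (4x4, takes a point from camera to tool coordinates, whose origin is the TCP and whose axes are the tool frame's). Camera axes: x right, y down, z forward; pixel columns grow to the right and rows downward; lengths in m; the calibration is good to about 2 mm. A picture is of the moment at which its call begins: read the wrist's pose just before it. There is no depth.
- hand_in(): hands the job in, once; it reports no verdict.
The state is a dict: "t": time; "joint_pos": joint angles; "joint_velocities": joint speeds; "joint_torque": joint torques, N m; "position": TCP position; "eef_rot": TCP orientation; "force": force on the tool from outside, world axes, zero at the start; "moment": the same for the moment, N m; "grip_width": opening from 0.0 (shut) to 1.0 (fully open).
Only numpy, scipy, OpenCV 4.12 (cv2) and the standard library are available. Lean on these libraries where they do the work, as an engineer would, in place of code of your own. Each camera call takes 0.05 s, during which the arm holds its last target. There are 200 camera calls.

TASK

Take the windowed sample cell by its blade handle, turn it so that its clear windows will face the lamp and the receiver, and set it gently on the open front end of the gauge's track. Slide it along the track, its foot under the two lips, until it is fully home against the stop, and hold it there for about a second with a light push of about 6 N (never 15 N or more); then let go and leave it standing there. Do not disturb the other things on the table.

Things in the scene. Friction and masses are not known exactly. Their poses are not given: they have to be found in the camera images.
- cell_handle (a point): Centre of the sample cell's black blade handle, on the cell's axis, 70 mm above its underside. Blade: 34 mm long (cell x), 14 mm thick (cell y: grip across this), 50 to 90 mm above the underside. Cell axes: z up, x through its two clear glass windows. Mass 0.14 to 0.28 kg; it stands upright on the table at the start. Either window may face the lamp.
- cell_foot (a point): Centre of the cell's underside, same axes. Foot 6 mm thick, 52 mm along x (7 mm flanges beneath both windows), 38 mm along y. Above it the body, 38 x 38 mm, reaches to 50 mm height: windows (26 mm wide, 30 mm tall) in the +x and -x faces, the +y and -y faces solid aluminium, flush with the foot.
- cell_front (a point): Bottom edge of the cell's +y solid face, 19 mm from the cell's axis.
- cell_rear (a point): Bottom edge of the cell's -y solid face, 19 mm from the cell's axis.
- gauge: Light gauge, fixed: grey base plate, x -120 to +80 mm, y -125 to +125 mm, 12 mm thick; origin on the table. A track runs along its +x (y = 0) on the plate's top. White lamp house at y 44 to 120 mm (top 78 mm above the table), black receiver at y -50 to -110 mm (top 70 mm), both within x -26 to +50 mm, with short barrels reaching in to y = 35 and -35 mm.
- track_landing (a point): On the track floor (12 mm above the table), gauge axes: the open front end of the track. A cell set down here, its x along the gauge's y, is clear of everything and 53 mm (centre to line) short of the lips. Between them two flared guides, 10 mm high, narrow from about 78 to 56 mm apart at gauge x -45 to -15 mm.
- track_entry (a point): On the track floor, gauge axes: where the side walls and lips begin; they run 70 mm on in +x. The walls are 55 mm apart; each has a lip over the floor leaving a 43 mm gap, underside 10 mm and top 15 mm above the floor. The cell's flanges slide under them, so the cell can enter only from the landing, on the track floor.
- light_path (a point): Gauge axes: the light beam's middle, 28 mm above the track floor, between lamp and receiver; the beam runs along y. The stop is a steel block on the track, its flat face 34 mm wide, 36 mm high, square across the track. It is fixed but set differently each time: its face lies anywhere from 11 to 29 mm beyond this point in +x, to be found by feel.
- blank_center (a point): Bystander: solid aluminium zeroing block, 46 x 46 x 50 mm, no windows, round black knob (22 mm diameter, to 72 mm high); centre 36 mm above its underside. It may stand in either of two places, with the cell in the other, about 115 mm or more away. Leave alone.
- vase: Bystander: white bottle vase, 80 mm wide, 150 mm high; origin under its centre. Leave alone.
- bowl: Bystander: terracotta bowl, 110 mm wide, 50 mm high; origin under its centre. Leave alone.
- jar: Bystander: amber jar with white cap, 64 mm wide, 85 mm high; origin under its centre. Leave alone.
- tiles: Bystander: stack of terracotta test tiles 70 x 70 x 30 mm; origin under its centre. Leave alone.
- brush: Bystander: brush lying on the table; origin near its middle. Leave alone.
- tape: Bystander: tape-measure case 60 x 35 x 55 mm; origin under its centre. Leave alone.

How it is judged:
On the way, in this order (a step that is already met when the one before it is completed fails the run):
1. the cell stands on the front part of the track, windows turned to the lamp and the receiver (angle between the x axis of cell_handle and the y axis of gauge, either way round below 0.2 rad and z of cell_foot in the frame of gauge between 0.009 and 0.0155 m and x of cell_foot in the frame of gauge between -0.11 and -0.005 m and y of cell_foot in the frame of gauge between -0.012 and 0.012 m), for 0.1 s.
2. the cell is held against the stop with a light push (over 2.5 N) (contact force between cell and stop above 2.5 N and angle between the x axis of cell_handle and the y axis of gauge, either way round below 0.07 rad and z of cell_foot in the frame of gauge between 0.009 and 0.0145 m and angle between cell_handle's own z axis and vertical below 0.06 rad and y of cell_foot in the frame of gauge between -0.004 and 0.004 m and x of any of cell_front, cell_rear in the frame of stop above -0.002 m), for 0.4 s.
At the end, for the whole second after the job is handed in: The cell stands at rest, upright within 0.06 rad, on the floor of the track under the lips, its windows square to the light path within 0.07 rad and its leading face within 2 mm of the stop, released (angle between the x axis of cell_handle and the y axis of gauge, either way round below 0.07 rad and z of cell_foot in the frame of gauge between 0.009 and 0.0145 m and angle between cell_handle's own z axis and vertical below 0.06 rad and y of cell_foot in the frame of gauge between -0.004 and 0.004 m and x of any of cell_front, cell_rear in the frame of stop above -0.002 m and linear speed of cell below 0.01 m/s and angular speed of cell below 0.1 rad/s); the robot touches nothing.
It fails at once if the cell presses on the stop with 15 N or more (contact force between cell and stop above 15 N).
It fails at once if the cell presses on the gauge with 40 N or more (contact force between cell and gauge above 40 N).
It fails at once if another thing on the table is moved by more than 15 mm (distance of any of blank_center, vase, bowl, jar, tiles, brush, tape from where it was at the start of the episode above 0.015 m).
It also fails if it takes over 58 s, if anything falls off the work surface, if the arm or the gripper's body presses on something with over 40 N, if the wrist force passes 120 N, or if a joint passes its speed limit or range.

## Working session

There is one attempt and no reset: what is moved stays moved. The work goes in short steps, Python scripts to look and compute and a shell command to move; the robot and the scene stay as the last step left them, time stands still between calls to the robot, and variables do not carry over. Pictures are saved under pics/ and viewed, about 8 in all and at most 12, crops included, and the job is handed in when it is done.

```bash
ls; mkdir -p pics; cat > h.py <<'E'
import numpy as np, cv2
from plant import *
from scipy.spatial.transform import Rotation as Ro
def quat(q): return Ro.from_quat([q[1],q[2],q[3],q[0]])
def snap(name,fn=None):
    s=get_state(); f=grab_frame(name)
    img=np.array(f["pixels"])[:,:,::-1].copy()
    F=img.shape[0]/2/np.tan(np.radians(f["vertical_fov"])/2)
    if "R" in f: Rw=np.array(f["R"]).T; C=-Rw@np.array(f["t"])
    else:
        T=np.array(f["T_tool_cam"]); Rt=quat(s["eef_rot"]).as_matrix()
        Rw=Rt@T[:3,:3]; C=Rt@T[:3,3]+np.array(s["position"])
    cam=dict(F=F,cx=f["cx"],cy=f["cy"],Rw=Rw,C=C)
    if fn: cv2.imwrite("pics/"+fn+".png",img); np.save("pics/"+fn+".npy",cam,allow_pickle=True)
    return img,cam
def load(fn): return cv2.imread("pics/"+fn+".png"),np.load("pics/"+fn+".npy",allow_pickle=True).item()
def ray(c,u,v): return c["Rw"]@np.array([(u-c["cx"])/c["F"],(v-c["cy"])/c["F"],1.])
def onz(c,u,v,z):
    d=ray(c,u,v); return c["C"]+d*(z-c["C"][2])/d[2]
def proj(c,X):
    p=c["Rw"].T@(np.array(X)-c["C"]); return c["F"]*p[0]/p[2]+c["cx"],c["F"]*p[1]/p[2]+c["cy"]
def tri(obs): # [(cam,u,v)]
    A=np.zeros((3,3));b=np.zeros(3)
    for c,u,v in obs:
        d=ray(c,u,v);d/=np.linalg.norm(d);P=np.eye(3)-np.outer(d,d);A+=P;b+=P@c["C"]
    return np.linalg.solve(A,b)
E
python3 - <<'E'
from h import *
for n in ["scene","top","wrist"]:
    i,c=snap(n,n+"0"); print(n,c["C"].round(3),c["F"],c["cx"],c["cy"],c["Rw"].round(2).tolist())
a=cv2.imread("pics/scene0.png");print(get_state())
E
```

```text
pics
scene [1.062 0.753 0.732] 380.46101240761203 282.32774464368697 216.30468360879314 [[-0.84, 0.33, -0.42], [0.54, 0.51, -0.67], [-0.01, -0.79, -0.61]]
top [0.314 0.016 1.267] 458.64621178267436 283.96804164685955 208.0945807046871 [[-0.03, -0.97, 0.22], [-1.0, 0.03, -0.0], [-0.0, -0.22, -0.98]]
wrist [ 0.254 -0.52   0.372] 315.77202794139293 277.9040888774038 214.02960215364007 [[0.31, -0.9, -0.29], [-0.95, -0.3, -0.1], [-0.0, 0.31, -0.95]]
{'t': 0.15, 'joint_pos': array([-1.27200693e+00,  3.20142201e-01,  1.56535298e+00,  4.09746608e-05,
        1.25742175e+00, -2.00024484e-02]), 'joint_velocities': array([ 0.00034786, -0.00290592, -0.00546843, -0.00035129, -0.00026645,
       -0.00045086]), 'joint_torque': array([-3.19291303e-04, -4.15841961e+01, -2.34346229e+01, -9.57505904e-05,
        5.85458605e-03,  1.06183828e-05]), 'position': array([ 0.18012582, -0.54569502,  0.23069484]), 'eef_rot': array([-0.11176325, -0.69809218, -0.11269441,  0.698195  ]), 'force': array([-0.08368851, -0.63236177, -0.26630305]), 'moment': array([ 0.03796974, -0.04452511,  0.02211976]), 'grip_width': 1.0004423651792949}
```

View pics/top0.png

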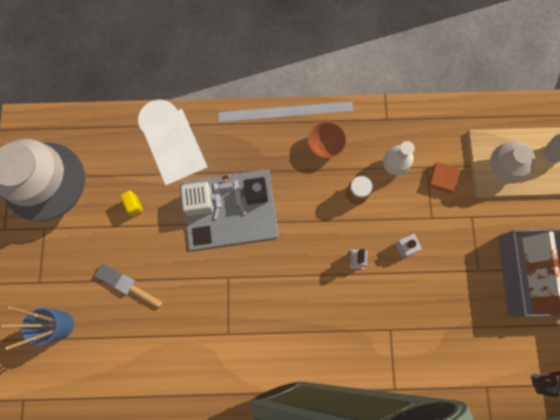

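View pics/scene0.png

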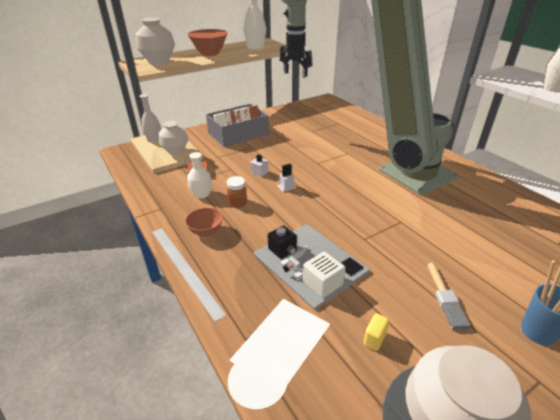

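The top view shows the cell, with its dark blade, at (359,258) and the blank with the round knob at (409,245). The gauge is around (230,210), with the lamp at (196,198), the receiver at (256,190), and the track's open end at the bottom. I'll zoom in on both views.

```bash
python3 - <<'E'
from h import *
t,_=load("top0"); s,_=load("scene0")
a=cv2.resize(t[160:260,170:290],(480,400),interpolation=cv2.INTER_CUBIC)
b=cv2.resize(t[225:285,335:375],(267,400),interpolation=cv2.INTER_CUBIC)
c=cv2.resize(s[150:200,240:310],(280,200),interpolation=cv2.INTER_CUBIC)
d=cv2.resize(s[220:305,250:375],(294,200),interpolation=cv2.INTER_CUBIC)
o=np.zeros((600,750,3),np.uint8);o[:400,:480]=a;o[:400,480:747]=b;o[400:,:280]=c;o[400:,290:584]=d
cv2.imwrite("pics/crop0.png",o)
E
```

```text
(no output)
```

View pics/crop0.png

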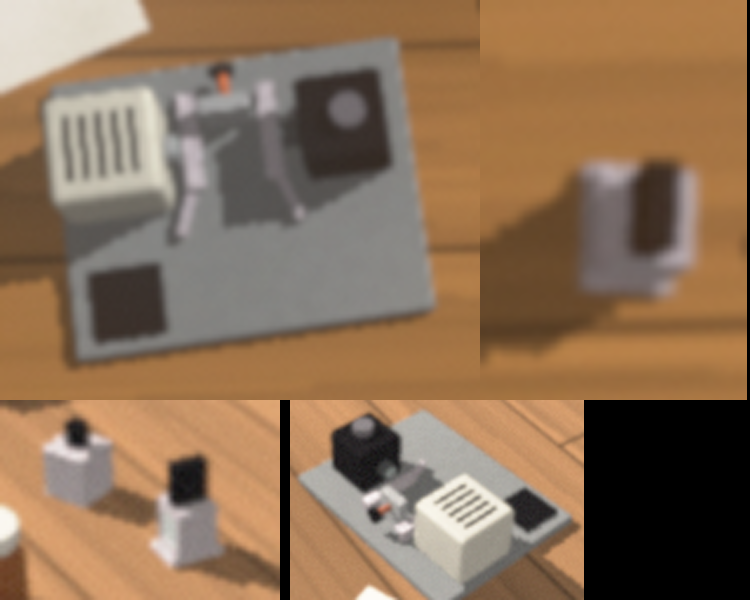

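Zoomed, in crop pixels: the plate corners are about (45,97), (396,38), (436,308) and (75,362). The cell's blade runs from (662,160) to (652,255). Next I'll get rough world poses from these.

```bash
python3 - <<'E'
from h import *
t,c=load("top0")
P=[onz(c,170+x/4,160+y/4,.012)[:2] for x,y in [(45,97),(396,38),(436,308),(75,362)]]
P=np.array(P);print(P.round(4), [np.linalg.norm(P[i]-P[(i+1)%4]).round(4) for i in range(4)])
# far-left=(80,125), far-right=(80,-125), near-right=(-120,-125), near-left=(-120,125)
yaw=np.arctan2(*((P[0]-P[3])+(P[1]-P[2]))[::-1]);e=P[:2].mean(0)-P[2:].mean(0);e/=np.linalg.norm(e)
print("yaw",yaw,"origin",P.mean(0)+.02*e)
k=267/40
B=[onz(c,335+(x-480)/k,225+y/k,.09)[:2] for x,y in [(632,160),(682,160),(672,255),(630,252)]]
print(np.array(B).round(4))
s=get_state();R=quat(s["eef_rot"]).as_matrix();print(R.round(3))
f=grab_frame("wrist");print(np.array(f["T_tool_cam"]).round(3))
E
```

```text
[[0.6772 0.3022]
 [0.7141 0.052 ]
 [0.5181 0.0281]
 [0.4873 0.2772]] [np.float64(0.2529), np.float64(0.1975), np.float64(0.251), np.float64(0.1915)]
yaw 0.1261079844853664 origin [0.61901234 0.16741857]
[[ 0.4687 -0.1749]
 [ 0.4682 -0.1942]
 [ 0.4317 -0.188 ]
 [ 0.4333 -0.172 ]]
[[-0.     0.313 -0.95 ]
 [ 0.001 -0.95  -0.313]
 [-1.    -0.001 -0.   ]]
[[-0.    -0.307  0.952 -0.142]
 [ 1.     0.001  0.    -0.001]
 [-0.001  0.952  0.307 -0.078]
 [ 0.     0.     0.     1.   ]]
```

```bash
python3 -m pendant '[[-1,20,-260,-370,0.42,0,0],[-1,20,-260,-370,0.42,0,0],[-1,20,-260,-370,0.42,0,0],[-1,20,-260,-370,0.42,0,0],[-1,20,-260,-370,0.42,0,0],[-1,20,-260,-370,0.42,0,0],[-1,20,-260,-370,0.42,0,0],[-1,20,-260,-370,0.42,0,0],[-1,20,-260,-370,0.42,0,0],[-1,20,-260,-370,0.42,0,0]]' 40
python3 -m pendant '[[-1,0,-25,-35,0,0,0],[-1,0,-25,-35,0,0,0],[-1,0,-25,-35,0,0,0]]'
python3 - <<'E'
from h import *
i,c=snap("wrist","w1");s=get_state();print(s["t"],s["position"],quat(s["eef_rot"]).as_matrix().round(3).tolist())
E
```

```text
t: 1.03
position: [0.4265, -0.2141, 0.2131]
eef_rot: [-0.036, 0.706, -0.036, -0.706]
force: [0.6, -0.1, -0.1]
grip_width: 0.999
t: 1.28
position: [0.4644, -0.1933, 0.2128]
eef_rot: [0.034, -0.706, 0.034, 0.706]
force: [0.4, -0.2, 0.4]
grip_width: 0.998
1.3333 [ 0.46313849 -0.19417049  0.21273529] [[-0.001, -0.099, -0.995], [-0.0, -0.995, 0.099], [-1.0, 0.0, 0.001]]
```

View pics/w1.png

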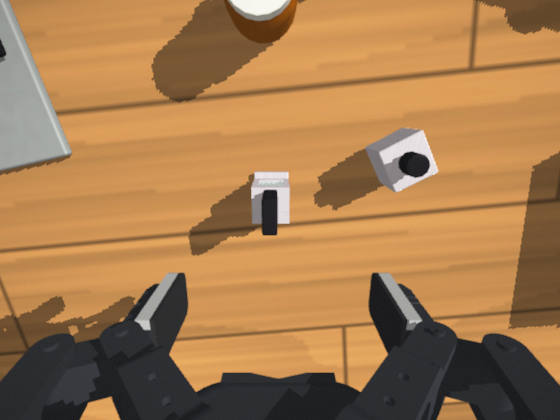

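The wrist view shows the cell from about (252,173) to (290,224). Its blade spans (262–278, 190–235), nearly aligned with the jaws' normal. The blank's knob is at (414,164).

```bash
cat > blade.py <<'E'
from h import *
def blade(fn,x0,x1,y0,y1,zt=.09):
    i,c=load(fn); g=i[y0:y1,x0:x1].max(2)
    m=((g<70)*255).astype(np.uint8)
    n,l,st,ce=cv2.connectedComponentsWithStats(m)
    k=1+np.argmax(st[1:,4]); pts=np.argwhere(l==k)[:,::-1].astype(np.float32)+[x0,y0]
    r=cv2.minAreaRect(pts.astype(np.float32)); b=cv2.boxPoints(r)
    w=np.array([onz(c,u,v,zt) for u,v in b])
    return c,b,w
E
python3 - <<'E'
from blade import *
c,b,w=blade("w1",245,300,165,245)
print(b.round(1).tolist(),w[:,:2].round(4).tolist(),w.mean(0).round(4),c["C"].round(3))
t,ct=load("top0")
g=t[240:275,345:375].max(2); print(g)
E
```

```text
[[262.0, 190.0], [276.0, 190.0], [276.0, 234.0], [262.0, 234.0]] [[0.4794, -0.1803], [0.4783, -0.1922], [0.4379, -0.1883], [0.4391, -0.1757]] [ 0.4587 -0.1841  0.09  ] [ 0.542 -0.2    0.354]
[[163 164 163 ... 166 166 166]
 [166 166 166 ... 167 166 167]
 [166 167 166 ... 165 165 165]
 ...
 [100 100 100 ... 151 151 150]
 [ 91  92  92 ... 135 135 135]
 [ 87  89  94 ... 145 146 146]]
```

```bash
python3 -m pendant '[[-1,30,-9,10,0,0,0],[-1,60,-9,10,0,0,0],[-1,60,-9,10,0,0,0],[-1,60,-9,10,0,0,0]]'
python3 - <<'E'
from blade import *
i,c=snap("wrist","w2");s=get_state();print(s["t"],s["position"],quat(s["eef_rot"]).as_matrix().round(3).tolist())
cv2.imwrite("pics/w2c.png",cv2.resize(i[120:420,180:380],(500,750))[:600])
E
```

```text
t: 1.67
position: [0.4524, -0.1853, 0.1525]
eef_rot: [0.037, -0.705, 0.036, 0.707]
force: [-0.6, -0.3, 1.1]
grip_width: 0.997
1.7167 [ 0.45385703 -0.18580672  0.15391929] [[0.0, -0.103, -0.995], [-0.001, -0.995, 0.103], [-1.0, 0.0, -0.0]]
```

View pics/w2c.png

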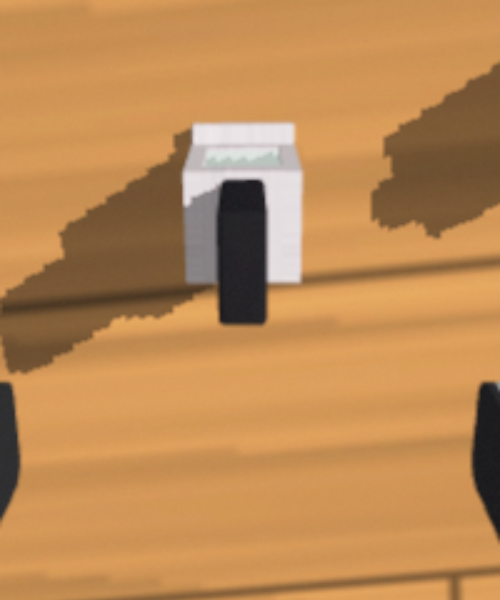

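In the crop, the body top runs from (183,170) to (302,283). The blade's far edge is at row 323, columns 219–266, and its front face bottom is at row 181. The fingers straddle it centrally (the midpoint is about column 245).

```bash
python3 - <<'E'
from blade import *
_,c1=load("w1");_,c2=load("w2")
f=lambda x,y:(180+x/2.5,120+y/2.5)
# precise blade mask in both views
for n,w in (("w1",(245,300,165,245)),("w2",(255,295,180,265))):
    c,b,W=blade(n,*w); print(n,b.round(1).tolist())
print("back edge tri",tri([(c1,269.5,234.5),(c2,*f(242.5,323))]).round(4),"front bottom",tri([(c1,269.5,190),(c2,*f(242.5,181))]).round(4))
for x,y,z in [(219,323,.09),(266,323,.09),(183,170,.05),(302,170,.05),(300,283,.05),(188,283,.05),(193,123,.006),(295,123,.006),(222,181,.05),(263,181,.05)]:
    print((x,y,z),onz(c2,*f(x,y),z)[:2].round(4))
E
```

```text
w1 [[262.0, 190.0], [276.0, 190.0], [276.0, 234.0], [262.0, 234.0]]
w2 [[267.0, 192.0], [285.0, 192.0], [285.0, 248.0], [267.0, 248.0]]
back edge tri [ 0.4385 -0.1825  0.0914] front bottom [ 0.4776 -0.1864  0.085 ]
(219, 323, 0.09) [ 0.4386 -0.1757]
(266, 323, 0.09) [ 0.4372 -0.1889]
(183, 170, 0.05) [ 0.4743 -0.167 ]
(302, 170, 0.05) [ 0.4705 -0.2045]
(300, 283, 0.05) [ 0.4323 -0.2008]
(188, 283, 0.05) [ 0.4361 -0.1639]
(193, 123, 0.006) [ 0.4814 -0.1683]
(295, 123, 0.006) [ 0.4776 -0.2055]
(222, 181, 0.05) [ 0.4695 -0.1789]
(263, 181, 0.05) [ 0.4682 -0.1919]
```

```bash
python3 -m pendant '[[-1,40,-1.5,0,0,0,0],[-1,75,-1.5,0,0,0,0],[-1,98,-1.5,0,0,0,0],[-1,98,-1.5,0,0,0,0],[1,98,-1.5,0,0,0,0],[1,98,-1.5,0,0,0,0],[1,98,-1.5,0,0,0,0],[1,98,-1.5,0,0,0,0],[1,98,-1.5,0,0,0,0],[1,98,-1.5,0,0,0,0]]' 40
python3 -m pendant '[[1,0,0,0,0,0,0],[1,0,0,0,0,0,0],[1,0,0,0,0,0,0]]'
```

```text
t: 2.55
position: [0.4547, -0.1834, 0.056]
eef_rot: [-0.035, 0.707, -0.036, -0.706]
force: [0.7, 5.0, 0.3]
grip_width: 0.153
t: 2.8
position: [0.4547, -0.1834, 0.056]
eef_rot: [-0.036, 0.707, -0.036, -0.706]
force: [0.1, 0.7, 5.7]
grip_width: 0.156
```

```bash
python3 -m pendant '[[1,-20,0,0,0,0,0],[1,-60,0,0,0,0,0],[1,-100,-20,0,-0.12,0,0],[1,-130,-60,-10,-0.24,0,0],[1,-130,-100,-18,-0.36,0,0],[1,-130,-140,-25,-0.48,0,0],[1,-130,-180,-32,-0.6,0,0],[1,-130,-220,-40,-0.72,0,0],[1,-130,-255,-45,-0.84,0,0],[1,-130,-290,-51,-0.96,0,0]]'
python3 - <<'E'
from h import *
s=get_state();p=np.array(s["position"]);R=quat(s["eef_rot"]).as_matrix()
print(s["t"],p,s["grip_width"],s["force"],s["joint_pos"].round(2)); az=np.arctan2(R[1,1],R[0,1]); print(az,"turn",-(0.136-az)); print((R.T@(np.array([.552,.158,.186])-p)*1000).round(1))
E
```

```text
t: 3.63
position: [0.5341, 0.1029, 0.1847]
eef_rot: [-0.296, -0.642, -0.297, 0.642]
force: [0.5, -0.6, -1.7]
grip_width: 0.159
3.6333 [0.53406274 0.10294939 0.18471369] 0.15860966075406271 [ 0.53767692 -0.56679683 -1.70715992] [0.17 0.31 1.71 0.   1.13 0.87]
-0.7050060650344832 turn -0.8410060650344832
[ -1.3 -22.  -53.6]
```

```bash
python3 -m pendant '[[1,-1,-4,-10,-0.12,0,0],[1,-1,-8,-20,-0.24,0,0],[1,-1,-12,-30,-0.36,0,0],[1,-1,-16,-40,-0.48,0,0],[1,-1,-20,-48,-0.6,0,0],[1,-1,-22,-54,-0.72,0,0],[1,-1,-22,-54,-0.82,0,0],[1,-1,-22,-54,-0.82,0,0],[1,-1,-22,-54,-0.82,0,0]]'
python3 - <<'E'
from h import *
i,c=snap("wrist","w3");s=get_state();print(s["t"],s["position"],quat(s["eef_rot"]).as_matrix().round(4).tolist(),s["force"])
E
```

```text
t: 4.38
position: [0.5524, 0.1554, 0.1855]
eef_rot: [0.525, 0.472, 0.526, -0.473]
force: [0.1, 0.4, -1.5]
grip_width: 0.159
4.4333 [0.55252467 0.15530806 0.18565674] [[-0.001, 0.9944, 0.1053], [-0.0004, 0.1053, -0.9944], [-1.0, -0.001, 0.0003]] [ 0.15564422 -0.17278115 -1.10266897]
```

View pics/w3.png

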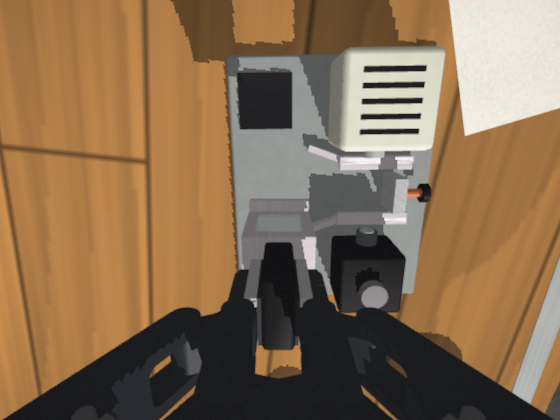

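The wrist view has gauge +x to the right and the lamp at the top. The plate's left edge runs from (228,57) to (238,265). The lips are at about (340–413, 160) and (340–407, 219), the stop is near (397,195), and the held cell is at (245–315, 200–300). I'll enlarge the track.

```bash
python3 - <<'E'
from h import *
i,c=load("w3"); cv2.imwrite("pics/w3c.png",cv2.resize(i[130:240,295:440],(725,550),interpolation=cv2.INTER_CUBIC))
# plate edges: left edge (saturation jump) rows, right edge
S=cv2.cvtColor(i,cv2.COLOR_BGR2HSV)[:,:,1].astype(int)
L=[];Rr=[]
for y in range(70,255,5):
    k=np.argmax(S[y,215:250][:-1]-S[y,216:251][:] if 0 else -(np.diff(S[y,215:250])));L.append((215+k+1,y))
for y in list(range(155,180,3))+list(range(205,230,3)):
    k=np.argmax(np.diff(S[y,410:445]));Rr.append((410+k+1,y))
print(L);print(Rr)
for n,E in (("L",L),("R",Rr)):
    W=np.array([onz(c,u,v,.012)[:2] for u,v in E])
    p=np.polyfit(W[:,1],W[:,0],1);r=W[:,0]-np.polyval(p,W[:,1]);k=abs(r)<.002;p=np.polyfit(W[k,1],W[k,0],1)
    print(n,"yaw",-np.arctan(p[0]),"x at y=.16",np.polyval(p,.16),k.sum(),abs(r).max())
E
```

```text
[(np.int64(227), 70), (np.int64(227), 75), (np.int64(227), 80), (np.int64(228), 85), (np.int64(228), 90), (np.int64(228), 95), (np.int64(229), 100), (np.int64(229), 105), (np.int64(229), 110), (np.int64(229), 115), (np.int64(230), 120), (np.int64(230), 125), (np.int64(230), 130), (np.int64(231), 135), (np.int64(231), 140), (np.int64(231), 145), (np.int64(231), 150), (np.int64(232), 155), (np.int64(232), 160), (np.int64(232), 165), (np.int64(233), 170), (np.int64(233), 175), (np.int64(233), 180), (np.int64(233), 185), (np.int64(234), 190), (np.int64(234), 195), (np.int64(234), 200), (np.int64(235), 205), (np.int64(235), 210), (np.int64(235), 215), (np.int64(235), 220), (np.int64(236), 225), (np.int64(236), 230), (np.int64(236), 235), (np.int64(237), 240), (np.int64(237), 245), (np.int64(237), 250)]
[(np.int64(432), 155), (np.int64(432), 158), (np.int64(431), 161), (np.int64(431), 164), (np.int64(430), 167), (np.int64(430), 170), (np.int64(429), 173), (np.int64(429), 176), (np.int64(429), 179), (np.int64(425), 205), (np.int64(425), 208), (np.int64(425), 211), (np.int64(424), 214), (np.int64(424), 217), (np.int64(424), 220), (np.int64(423), 223), (np.int64(423), 226), (np.int64(422), 229)]
L yaw 0.11929277100386458 x at y=.16 0.5050986490616622 37 0.00047023097656706536
R yaw 0.12607355132033787 x at y=.16 0.7047320747342533 18 0.0005732978365207142
```

View pics/w3c.png

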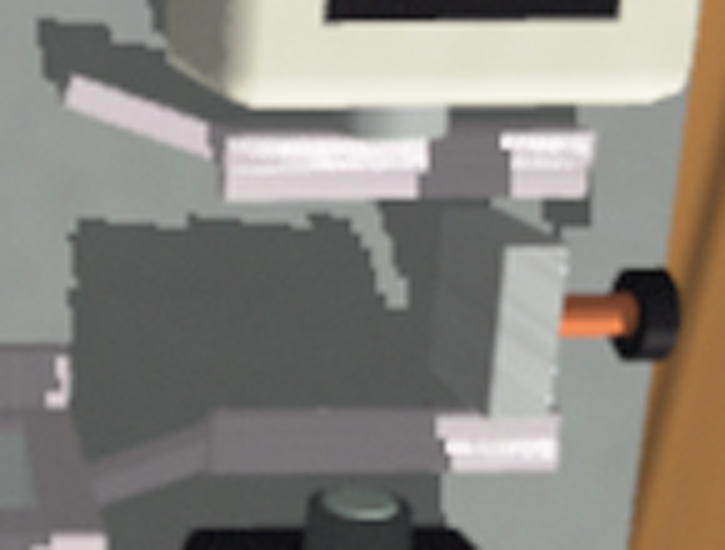

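Enlarged, in crop pixels: the lamp-side lip's inner edge is at row ~200, columns 228–590. The receiver-side lip spans rows 410–470, columns 212–558. The stop's top runs from (505,248) to (560,415), with its front edge near column 500.

```bash
python3 - <<'E'
from h import *
i,c=load("w3"); yaw=.1227
e=np.array([np.cos(yaw),np.sin(yaw)]);n=np.array([-e[1],e[0]])
f=lambda x,y:(295+x/5,130+y/5)
q=lambda x,y,z:np.array([onz(c,*f(x,y),z)[:2]@e,onz(c,*f(x,y),z)[:2]@n])
for nm,a in dict(lipP_a=(228,200,.027),lipP_b=(585,198,.027),lipN_in_a=(215,410,.022),lipN_in_b=(440,415,.022),lipN_out=(455,470,.027),lipN_out2=(215,472,.027),stop1=(505,248,.048),stop2=(492,415,.048),stop3=(565,248,.048),guideP_end=(65,100,.022),guidePend2=(210,150,.022)).items(): print(nm,q(*a).round(4))
for x,y in [(.5051,.16),(.7047,.16)]: print("edge u",np.array([x,y])@e, )
s=get_state();p=np.array(s["position"]);print("tcp",p[:2]@e,p[:2]@n)
t,ct=load("top0")
# plate top/bottom side edges in w3: top edge of plate (gauge +y=125)
S=cv2.cvtColor(i,cv2.COLOR_BGR2HSV)[:,:,1].astype(int)
for x in (300,310,320): 
    k=np.argmax(-np.diff(S[45:70,x]));print("ytop",(onz(c,x,45+k+1,.012)[:2]@n).round(4))
# cell in hand: window-side body edges
E
```

```text
lipP_a [0.6264 0.1128]
lipP_b [0.6945 0.1121]
lipN_in_a [0.6267 0.0691]
lipN_in_b [0.6723 0.0673]
lipN_out [0.6746 0.0572]
lipN_out2 [0.6262 0.0576]
stop1 [0.6723 0.1071]
stop2 [0.673  0.0756]
stop3 [0.6831 0.1069]
guideP_end [0.5955 0.1316]
guidePend2 [0.6235 0.1216]
edge u 0.5208853305624634
edge u 0.7189846967449873
tcp 0.5673791941585005 0.08651562990588313
ytop 0.2151
ytop 0.2157
ytop 0.2156
```

```bash
python3 - <<'E'
from h import *
i,c=load("w3"); yaw=.12
e=np.array([np.cos(yaw),np.sin(yaw)]);n=np.array([-e[1],e[0]])
g=cv2.cvtColor(i,cv2.COLOR_BGR2GRAY).astype(int)
print(g[192:240:1,[262,280,298]].T.tolist()); print(g[205,240:325].tolist());print(g[230,235:325].tolist())
for r in (198.5,199.5,200.5):
  print([(onz(c,x,r,.1297)[:2]@n).round(4) for x in (252,280,308)])
u0=.5*(np.array([.5051,.16])@e+.12+np.array([.7047,.16])@e-.08);print(u0)
for z in (.022,.027): print([ (onz(c,295+x/5,130+y/5,z)[:2]@n).round(4) for x,y in [(228,200),(585,198),(215,410),(440,415)]])
p=get_state()["position"];print(p,p[:2]@e,p[:2]@n)
E
```

```text
[[150, 151, 150, 150, 150, 152, 133, 110, 114, 120, 122, 122, 122, 122, 123, 122, 122, 122, 117, 111, 105, 107, 111, 114, 119, 124, 125, 125, 125, 125, 125, 124, 124, 125, 126, 123, 123, 125, 122, 112, 104, 103, 103, 104, 106, 112, 113, 113], [151, 152, 152, 151, 152, 152, 133, 106, 112, 120, 121, 121, 121, 119, 121, 121, 120, 118, 118, 112, 105, 106, 111, 116, 120, 125, 123, 125, 124, 125, 124, 125, 125, 124, 124, 126, 124, 124, 124, 117, 107, 105, 104, 105, 108, 112, 115, 116], [152, 153, 153, 152, 152, 153, 134, 107, 112, 120, 121, 120, 121, 120, 119, 120, 120, 120, 119, 113, 107, 109, 113, 116, 120, 124, 125, 125, 125, 126, 125, 124, 125, 123, 123, 124, 124, 124, 124, 116, 106, 105, 107, 105, 107, 113, 116, 118]]
[150, 148, 148, 149, 150, 150, 149, 150, 143, 125, 120, 123, 120, 119, 117, 120, 121, 121, 124, 122, 125, 124, 122, 123, 121, 119, 119, 119, 118, 119, 117, 118, 121, 120, 120, 119, 119, 122, 123, 121, 119, 120, 120, 118, 116, 119, 121, 120, 119, 118, 118, 118, 119, 120, 120, 118, 117, 119, 120, 119, 118, 119, 117, 117, 119, 119, 155, 192, 176, 121, 88, 88, 89, 87, 88, 88
[... 215 characters left out ...]
4, 126, 124, 124, 125, 126, 124, 125, 124, 124, 124, 125, 124, 124, 124, 124, 124, 124, 124, 125, 125, 123, 124, 124, 124, 126, 124, 123, 124, 121, 118, 118, 112, 105, 106, 105, 106, 104, 104, 103, 104, 105, 105, 105, 110, 110, 105, 99, 96, 91, 87, 88, 87, 88, 88]
[np.float64(0.115), np.float64(0.1148), np.float64(0.1146)]
[np.float64(0.1144), np.float64(0.1141), np.float64(0.1139)]
[np.float64(0.1137), np.float64(0.1135), np.float64(0.1132)]
0.6397038969942308
[np.float64(0.1136), np.float64(0.1131), np.float64(0.0708), np.float64(0.0691)]
[np.float64(0.1145), np.float64(0.114), np.float64(0.0724), np.float64(0.0708)]
[0.55252467 0.15530806 0.18565674] 0.5671435341456628 0.08804723651954488
```

```bash
python3 -m pendant '[[1,0,4.5,-4,-0.015,0,0],[1,30,4.5,-4,-0.015,0,0],[1,65,4.5,-4,-0.015,0,0],[1,95,4.5,-4,-0.015,0,0],[1,105,4.5,-4,-0.015,0,0],[1,105,4.5,-4,-0.015,0,0],[1,105,4.5,-4,-0.015,0,0],[1,105,4.5,-4,-0.015,0,0]]'
python3 - <<'E'
from h import *
i,c=snap("wrist","w4");s=get_state();print(s["t"],s["position"],s["force"])
cv2.imwrite("pics/w4c.png",cv2.resize(i[100:300,200:460],(780,600),interpolation=cv2.INTER_CUBIC))
E
```

```text
t: 5.1
position: [0.5586, 0.1604, 0.0831]
eef_rot: [0.531, 0.47, 0.529, -0.467]
force: [0.9, 0.4, -2.0]
grip_width: 0.156
5.15 [0.55860481 0.1603557  0.08326095] [-0.05718597 -0.32682874 -1.0148562 ]
```

View pics/w4c.png

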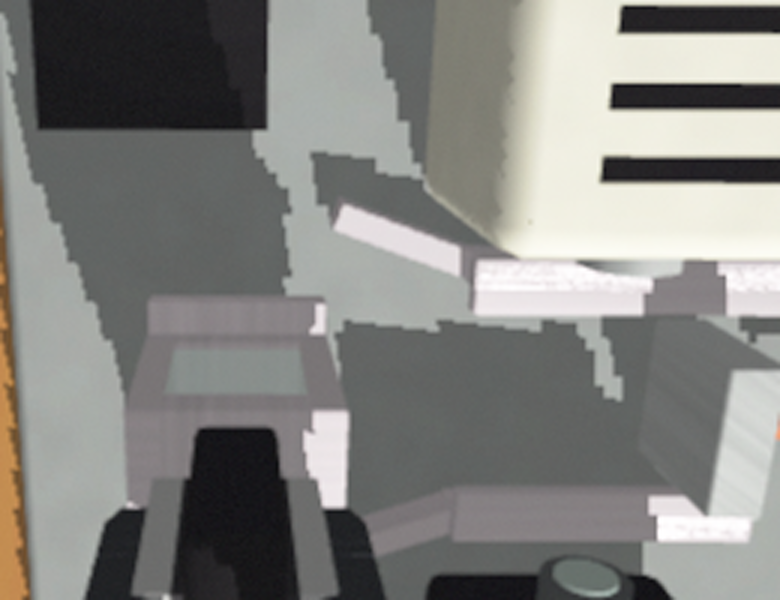

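The foot's end edge is at crop row 297 and the lip's inner edge at row 315–316, both at about z=27 mm. That is 3.9 mm apart against an ideal 4.5 mm, so the cell is centred to within 1 mm and square. Now I'll lower it.

```bash
python3 -m pendant '[[1,6,0,-0.5,0,0,0],[1,11,0,-0.5,0,0,0],[1,13,0,-0.5,0,0,0],[1,14,0,-0.5,0,0,0],[1,14,0,-0.5,0,0,0],[1,14,0,-0.5,0,0,0]]'; python3 -m pendant '[[1,0.5,0,0,0,0,0],[1,1,0,0,0,0,0],[1,1,0,0,0,0,0]]'
```

```text
t: 5.65
position: [0.5569, 0.1604, 0.068]
eef_rot: [0.53, 0.468, 0.53, -0.468]
force: [-1.3, -1.4, 5.0]
grip_width: 0.161
t: 5.9
position: [0.557, 0.1604, 0.0679]
eef_rot: [0.53, 0.469, 0.53, -0.468]
force: [-3.3, -1.2, 11.5]
grip_width: 0.155
```

```bash
python3 -m pendant '[[1,-1,0,0,0,0,0],[1,-1,4,0,0,0,0],[1,-1,8,0,0,0,0],[1,-1,12,0,0,0,0],[1,-1,16,0,0,0,0],[1,-1,20,0,0,0,0],[1,-1,24,0,0,0,0],[1,-1,24,0,0,0,0]]'
python3 - <<'E'
from h import *
i,c=snap("wrist","w5");s=get_state();print(s["t"],s["position"],s["force"],s["moment"])
cv2.imwrite("pics/w5c.png",cv2.resize(i[130:310,200:440],(800,600),interpolation=cv2.INTER_CUBIC))
E
```

```text
t: 6.57
position: [0.5808, 0.1631, 0.0679]
eef_rot: [0.53, 0.468, 0.53, -0.469]
force: [-2.7, -1.6, 7.0]
grip_width: 0.154
6.6167 [0.580809   0.16312918 0.06790546] [-2.49724985 -1.87075911  6.923537  ] [-0.20839229  0.52466493  0.04709996]
```

View pics/w5c.png

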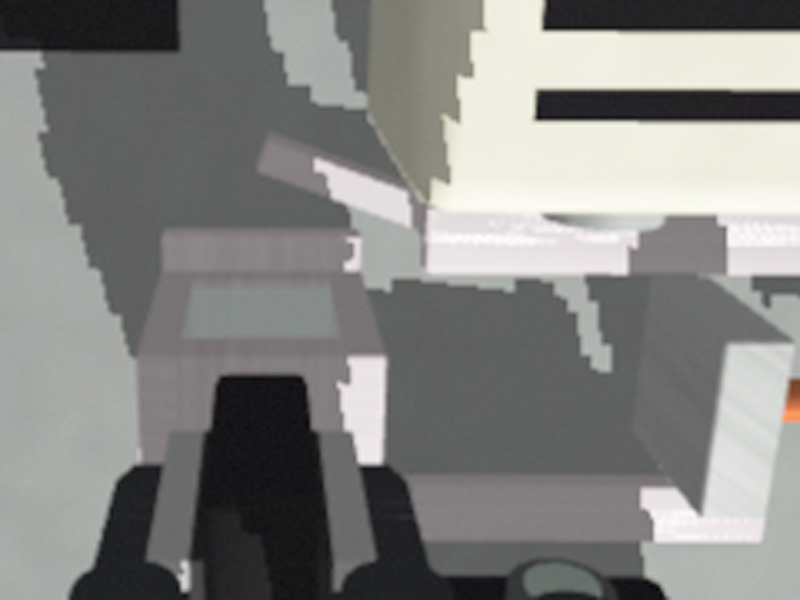

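The cell is inside the flares. Its foot end edge is at crop row 230, columns 162–357, and the lip's inner edge is at row 273–275, columns 427–800. I'll work out the lateral fit and the remaining travel.

```bash
python3 - <<'E'
from h import *
i,c=load("w5"); k=600/180; f=lambda x,y:(200+x/k-.5+.15,130+y/k-.5+.15)
P=lambda x,y,z:onz(c,*f(x,y),z)[:2]
a,b=P(427,273,.027),P(725,275,.027); yaw=np.arctan2(*(b-a)[::-1]); 
fa,fb=P(162,230,.012),P(357,230,.012); print("lip yaw",yaw,"foot yaw",np.arctan2(*(fb-fa)[::-1]),np.linalg.norm(fb-fa))
yaw=.12;e=np.array([np.cos(yaw),np.sin(yaw)]);n=np.array([-e[1],e[0]])
print("lipP v",a@n,b@n,"foot end v",fa@n,fb@n,"want .0045")
print("lipN in", [P(*q,.022)@n for q in((430,475),(640,475))])
print("lip start u",a@e,"foot lead u",fb@e,"stop top edge u",P(724,343,.048)@e,P(702,515,.048)@e)
s=get_state();R=quat(s["eef_rot"]).as_matrix();print("tool az",np.arctan2(R[1,1],R[0,1]),s["position"][:2]@e,s["position"][:2]@n)
E
```

```text
lip yaw 0.1170874617566137 foot yaw 0.12409901970494032 0.03785398916300447
lipP v 0.11504672873877754 0.11488888459967028 foot end v 0.11887131489514453 0.11902647870812401 want .0045
lipN in [np.float64(0.07133776408946679), np.float64(0.0715147852596119)]
lip start u 0.6252672213711756 foot lead u 0.6137138953860578 stop top edge u 0.671207011432424 0.6718477628134404
tool az 0.12308124618230644 0.596160746832983 0.0924261348423707
```

```bash
python3 -m pendant '[[1,-0.4,4,0,0.004,0,0],[1,-0.4,8,0,0.004,0,0],[1,-0.4,12,0,0.004,0,0],[1,-0.4,16,0,0.004,0,0],[1,-0.4,20,0,0.004,0,0],[1,-0.4,24,0,0.004,0,0],[1,-0.4,24,0,0.004,0,0]]'
```

```text
t: 7.2
position: [0.6053, 0.1665, 0.0679]
eef_rot: [0.529, 0.47, 0.529, -0.469]
force: [-0.5, 0.3, 4.6]
grip_width: 0.154
```

```bash
python3 -m pendant '[[1,0,4,0,0,0,0],[1,0,8,0,0,0,0],[1,0,12,0,0,0,0],[1,0,16,0,0,0,0],[1,0,20,0,0,0,0],[1,0,24,0,0,0,0],[1,0,24,0,0,0,0]]'
```

```text
t: 7.78
position: [0.629, 0.1692, 0.0679]
eef_rot: [0.529, 0.469, 0.529, -0.469]
force: [-2.1, -0.5, 5.8]
grip_width: 0.163
```

```bash
python3 -m pendant '[[1,0,1,0,0,0,0],[1,0,2,0,0,0,0],[1,0,3,0,0,0,0],[1,0,4,0,0,0,0],[1,0,5,0,0,0,0],[1,0,6,0,0,0,0],[1,0,6,0,0,0,0]]'
```

```text
t: 8.37
position: [0.6343, 0.1698, 0.0679]
eef_rot: [0.529, 0.469, 0.529, -0.47]
force: [-2.7, -0.6, 6.3]
grip_width: 0.155
```

```bash
python3 -m pendant '[[1,0,0.4,0,0,0,0],[1,0,0.8,0,0,0,0],[1,0,1.2,0,0,0,0],[1,0,1.6,0,0,0,0],[1,0,2,0,0,0,0],[1,0,2,0,0,0,0]]'
```

```text
t: 8.87
position: [0.6361, 0.1701, 0.0679]
eef_rot: [0.529, 0.469, 0.529, -0.47]
force: [-4.3, -0.5, 6.0]
grip_width: 0.157
```

```bash
python3 -m pendant '[[1,0,0.3,0,0,0,0],[1,0,0.6,0,0,0,0],[1,0,0.9,0,0,0,0],[1,0,0.9,0,0,0,0]]'
```

```text
t: 9.2
position: [0.637, 0.1703, 0.0679]
eef_rot: [0.529, 0.469, 0.529, -0.47]
force: [-3.5, -0.4, 6.5]
grip_width: 0.157
```

```bash
python3 -m pendant '[[1,0,0.3,0,0,0,0],[1,0,0.6,0,0,0,0],[1,0,0.6,0,0,0,0]]'
```

```text
t: 9.45
position: [0.6375, 0.1703, 0.0679]
eef_rot: [0.529, 0.469, 0.529, -0.47]
force: [-3.2, -0.5, 6.0]
grip_width: 0.16
```

```bash
python3 -m pendant '[[1,0,0.3,0,0,0,0],[1,0,0.6,0,0,0,0],[1,0,0.6,0,0,0,0]]'
```

```text
t: 9.7
position: [0.6381, 0.1704, 0.0679]
eef_rot: [0.529, 0.469, 0.529, -0.47]
force: [-3.9, -0.9, 5.6]
grip_width: 0.157
```

```bash
python3 -m pendant '[[1,0,0.3,0,0,0,0],[1,0,0.6,0,0,0,0],[1,0,0.6,0,0,0,0]]'
```

```text
t: 9.95
position: [0.6381, 0.1704, 0.0679]
eef_rot: [0.528, 0.469, 0.529, -0.47]
force: [-5.4, -0.4, 7.6]
grip_width: 0.157
```

```bash
python3 -m pendant '[[1,0,0.3,0,0,0,0],[1,0,0.5,0,0,0,0],[1,0,0.5,0,0,0,0]]'
```

```text
t: 10.2
position: [0.6381, 0.1704, 0.0679]
eef_rot: [0.528, 0.469, 0.53, -0.47]
force: [-6.2, -0.6, 7.8]
grip_width: 0.158
```

```bash
python3 -m pendant '[[1,0,0.4,0,0,0,0],[1,0,0.8,0,0,0,0],[1,0,0.8,0,0,0,0]]'
```

```text
t: 10.45
position: [0.6382, 0.1704, 0.0679]
eef_rot: [0.528, 0.468, 0.53, -0.471]
force: [-8.5, -1.1, 9.7]
grip_width: 0.156
```

```bash
python3 -m pendant '[[1,0,0.3,0,0,0,0],[1,0,0.3,0,0,0,0],[1,0,0.3,0,0,0,0],[1,0,0.3,0,0,0,0],[1,0,0.3,0,0,0,0],[1,0,0.3,0,0,0,0]]'; python3 -m pendant '[[1,0,0,0,0,0,0],[1,0,0,0,0,0,0],[1,0,0,0,0,0,0],[1,0,0,0,0,0,0],[1,0,0,0,0,0,0],[1,0,0,0,0,0,0],[1,0,0,0,0,0,0]]'
python3 - <<'E'
from h import *
s=get_state();print(s["force"],quat(s["eef_rot"]).as_matrix().round(4).tolist())
i,c=snap("wrist","w6");j,_=snap("scene","s6")
o=np.zeros((600,800,3),np.uint8)
o[:,:480]=cv2.resize(i[130:330,220:380],(480,600));o[:280,490:790]=cv2.resize(j[220:290,255:330],(300,280))
cv2.imwrite("pics/c6.png",o)
E
```

```text
t: 10.95
position: [0.6382, 0.1704, 0.068]
eef_rot: [0.528, 0.468, 0.53, -0.471]
force: [-7.9, -0.9, 10.3]
grip_width: 0.156
t: 11.53
position: [0.6382, 0.1704, 0.068]
eef_rot: [0.528, 0.468, 0.53, -0.471]
force: [-9.0, -1.1, 10.0]
grip_width: 0.156
[-9.02542272 -1.06377761  9.96454945] [[-0.0055, 0.9929, 0.1185], [-0.0008, 0.1185, -0.993], [-1.0, -0.0055, 0.0001]]
```

View pics/c6.png

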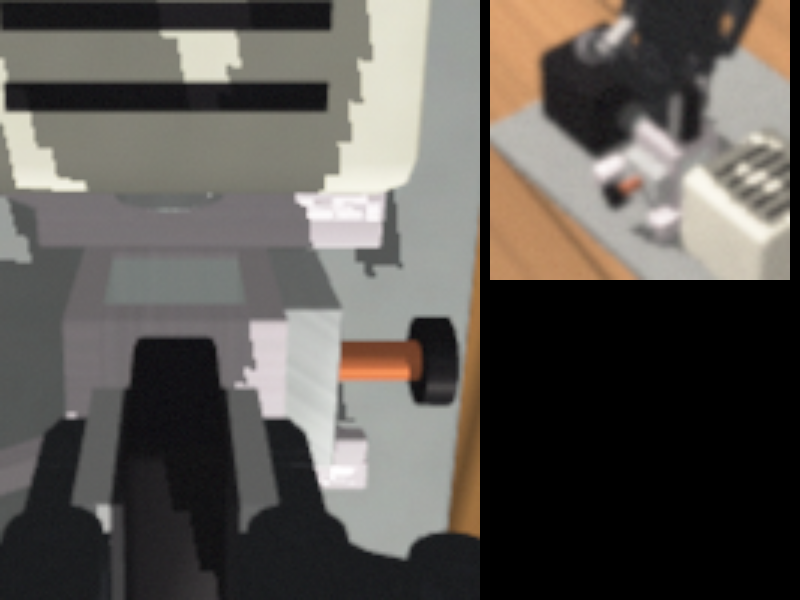

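The cell's leading face is flush with the stop: the body edge meets the stop's top at crop column 285. Its foot is under the lips and it stands square. I'll ease the load off, then release.

```bash
python3 -m pendant '[[1,-0.5,-0.4,0,0,0,0],[1,-1,-0.8,0,0,0,0],[1,-1,-0.8,0,0,0,0]]'; python3 -m pendant '[[0.55,0,0,0,0,0,0],[0.4,0,0,0,0,0,0],[0,0,0,0,0,0,0],[0,0,0,0,0,0,0],[0,0,0,0,0,0,0],[0,0,0,0,0,0,0]]'
```

```text
t: 11.88
position: [0.6382, 0.1704, 0.068]
eef_rot: [0.528, 0.468, 0.53, -0.471]
force: [-5.9, -0.5, 4.1]
grip_width: 0.159
t: 12.38
position: [0.64, 0.1705, 0.0684]
eef_rot: [0.529, 0.47, 0.529, -0.469]
force: [0.1, 0.6, -0.3]
grip_width: 0.501
```

Released with no residual force. I'll lift straight up and check.

```bash
python3 -m pendant '[[0,-15,0,0,0,0,0],[0,-40,0,0,0,0,0],[0,-75,0,0,0,0,0],[0,-110,0,0,0,0,0],[0,-130,0,0,0,0,0],[0,-130,0,0,0,0,0],[0,-130,0,0,0,0,0],[0,-130,0,0,0,0,0]]'
python3 - <<'E'
from h import *
i,c=snap("wrist","w7");s=get_state();print(s["t"],s["position"],s["force"])
cv2.imwrite("pics/w7c.png",cv2.resize(i[150:330,200:400],(667,600),interpolation=cv2.INTER_CUBIC))
a,_=load("top0");b,_=snap("top","top7");d=cv2.absdiff(a,b).max(2);
for n,(x0,x1,y0,y1) in dict(blank=(395,425,232,260),vase=(380,415,140,176),bowl=(305,350,120,160),jar=(345,376,172,205),tiles=(427,462,160,192),brush=(92,165,262,312),tape=(118,145,188,218)).items(): print(n,d[y0:y1,x0:x1].mean().round(1),d[y0:y1,x0:x1].max())
E
```

```text
t: 13.05
position: [0.6391, 0.1704, 0.1974]
eef_rot: [0.528, 0.469, 0.529, -0.47]
force: [-0.9, -0.2, -1.1]
grip_width: 0.499
13.1 [0.63886417 0.17028327 0.19674528] [ 0.44192634  0.04590444 -0.50917811]
blank 5.7 8
vase 5.7 9
bowl 4.8 9
jar 5.7 9
tiles 5.3 8
brush 12.6 69
tape 4.9 14
```

View pics/w7c.png

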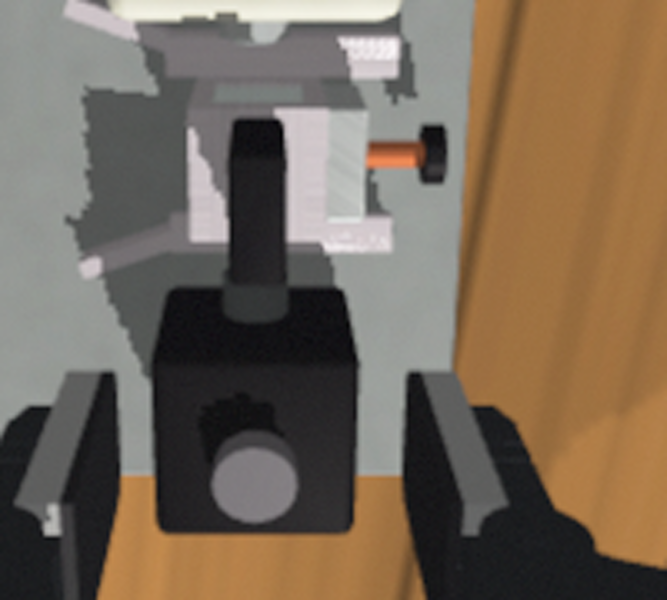

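The cell stands flush against the stop at crop column 328, released and square. I never went near the brush, so its pixel change is most likely arm shadow.

```bash
python3 -c "
from plant import *
print(hand_in()); print(get_state()['t'])"
```

```text
the job is handed in; nothing more can be done
None
the job is handed in; nothing more can be done
```

I gripped the cell by its blade, turned it about 104° and set it on the track landing. I then slid it under the lips until it met the stop, about 58 mm past my mid-track check, where the camera had put the stop. I held it there for about 1.1 s, eased off, opened the gripper, lifted clear and handed in at about 13 s. `hand_in()` gave no verdict.

**Last checks:**
- **Cell in place:** the last wrist picture shows the cell flush against the stop, square and under the lips. The tool read no force beyond noise.
- **Side-to-side fit:** I last measured this partway along the track, where the cell was within about 0.6 mm of centre. Yaw there agreed to about 0.007 rad.
- **Push force:** the wrist read 8–9 N during the hold. Sliding friction was about 3–4 N, so the push on the stop was about 5 N. I inferred that figure; there was no direct reading.
- **Bystanders:** the blank, vase, bowl, jar, tiles and tape look the same from above before and after.
- **Check that disagreed:** the brush area did change between the two top pictures. I put this down to the arm's shadow, since the arm never went near it, but I didn't check further.

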